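# Hang the red refill plate at the empty parts tray

## Robot

A 6-joint arm with a two-finger parallel gripper is mounted at the origin on the work surface. World frame = base frame: x ahead of the robot, y to its left, z up, the work surface at z = 0. Lengths are in m, angles in rad, forces in N, time in s.
With the tool pointing down it reaches from about 0.25 to 0.725 m from the base axis. Payload 4 kg.
Tool frame: the origin (TCP) lies midway between the tips of the shut fingers; the grasp point (between the pads) lies bot.pinch_z behind it (bot.pinch_z is the distance from the TCP to the grasp point, in m); z points along the fingers, y is the line along which they close (so a half turn about z gives the same grasp; the last joint's range is limited). The gripper opens to 85 mm and grips with 20 to 120 N. Pads are 22 mm wide; open, the fingers measure 114 mm over their backs; the gripper's body (76 mm by 85 mm) begins 54 mm behind the grasp point. The pads swing forward as they close: fully open they stand 13 mm farther back than shut.
Start: joints at [-1.235, 0.241, 0.005, 1.335, 0, 1.571], TCP at [0.165, -0.472, 0.231] pointing down, gripper open.
Joint ranges: [-2.72, 2.72], [-1.05, 1.87], [-1.09, 1.28], [-1.99, 2.15], [-1.42, 1.44], [-3.14, 3.14]. Speed limits (rad/s): [2.79, 2.79, 3.14, 3.14, 3.14, 3.14].

## Interface

Orientations are given as a unit quaternion [x, y, z, w].
In Python, from workcell import bot, optics, order gives the robot as it stands (bot), with the cameras (optics) and the job (order).
- The arm moves only by the tool jog_arm, called after "Request:" by a JSON object that holds its "method" and its "body", one argument or row to a line. Schema: {"type":"object","properties":{"deltas":{"type":"object","properties":{"ax":{"type":"array","items":{"type":"number"},"minItems":1,"maxItems":10},"ay":{"type":"array","items":{"type":"number"},"minItems":1,"maxItems":10},"az":{"type":"array","items":{"type":"number"},"minItems":1,"maxItems":10},"dx":{"type":"array","items":{"type":"number"},"minItems":1,"maxItems":10},"dy":{"type":"array","items":{"type":"number"},"minItems":1,"maxItems":10},"dz":{"type":"array","items":{"type":"number"},"minItems":1,"maxItems":10},"aperture":{"type":"array","items":{"type":"number"},"minItems":1,"maxItems":10}},"additionalProperties":false,"required":["ax","ay","az","dx","dy","dz","aperture"]},"only":{"type":"string"},"quiet":{"type":"boolean"},"lines":{"type":"string"}},"required":["deltas"],"additionalProperties":false}. deltas is an object with one list for each field, all of the same length, 1 to 10, a row being the entries at one place: ax, ay, az (a rotation vector in units of 0.1 rad), dx, dy, dz (the shift in units of 20 mm), aperture (the finger opening in m); each row is the pose to reach, as a shift and turn from the pose commanded when the call began, along the tool's axes at that moment; what a row does not reach only later rows make up. A row lasts 1/8 s, in which the tool goes at most 0.0625 m and 0.188 rad, less where a joint would pass 70% of its speed; a pose out of reach is approached as far as the arm can. The fingers move at their own pace and stop on an object; the grip force is fixed at half the most. Time passes only in rows, so rows that do not move let the fingers close. The tool returns the time, the measured TCP pose, the force, the opening and the grip force at its end. only (a regular expression) keeps the lines of the reply that match it, lines (a string "A,B") keeps lines A to B, and quiet returns only ok. Input that does not fit is refused with a message, and nothing moves.
- bot.get_obs(): the state, without advancing time (a new reading comes with each control period).
- optics.camera(name): name is "scene" or "top" or "wrist"; returns the picture (384x512x3 uint8, red, green, blue); there is no depth.
- optics.calibration(name): a dict with "mtx" (3x3 intrinsics, pixels), "R" (3x3) and "t" (3): a world point X has camera coordinates R X + t. Camera axes: x right, y down, z forward; pixel columns grow to the right and rows downward; lengths in m; the calibration is good to about 2 mm. A picture is of the moment at which its call begins: read the wrist's pose just before it. calibration takes no time and is no camera call; for the wrist camera it gives the pose at the moment of the call.
- order.job_done(): hands the job in; it is judged then, once.
The state is a dict: "clock": time; "joint_pos": joint angles; "joint_vel": joint speeds; "tau": joint torques, N m; "eef_pos": TCP position; "tool_rot": TCP orientation; "ft_force": force on the tool from outside, world axes, zero at the start; "ft_torque": the same for the moment, N m; "grip_width": finger opening in m; "grasp_force": force on a finger pad.
Only numpy, scipy, OpenCV 4.12 (cv2) and the standard library are available. Lean on these libraries where they do the work, as an engineer would, in place of code of your own. Each camera call takes 0.05 s, during which the arm holds its last target. There are 200 camera calls.

## Task

One of the two blue parts trays has run empty: take the red call plate out of the rack and hang it by its slot on the pin of the empty tray, sliding it sideways in between the post and the disc and letting it down so that the pin sits in the notch in the slot's roof. Leave it hanging upright and still, and leave the green plate standing in the rack.

Things in the scene. Friction and masses are not known exactly. Their poses are not given: they have to be found in the camera images.
- red_plate: Red plate, 8 mm thick, 120 g, upright in a rack. Origin: middle of bottom edge; x = its normal, y = width, z up. 90 mm wide to z 116; above it a tab 36 mm wide to z 164: pinch this. Through slot z 54-88, open at the +y edge, closed at y -27. Roof notch: inverted V at y 0, 36 mm wide, peak z 98; hung level with the pin in it, the pin's axis is at z 91.5. White paper on both faces.
- green_plate: Green plate of the red one's shape, size and axes, to be left in place. It and the red plate stand parallel, face to face, 86 mm apart, in two grooves of an aluminium rack (which is which varies); a plate's bottom is 5 mm above the table and 25 mm deep in its groove, with 1.5 mm play to each side.
- empty_tray_pin (a point): Pin at the back of the EMPTY blue tray: fixed level steel rod, 12 mm diameter, 145 mm above the table, 44 mm long from an aluminium post (24 mm wide, top 20 mm above the pin) to a 46 mm end disc that cannot pass the slot. Point: on its axis, midway. x along the pin from disc to post (away from robot), y level, z up. Tray (150 x 200, 30 high) lies below, on the disc's side.
- full_tray_pin (a point): The same point and axes on the identical pin of the other blue tray, the one full of yellow parts. Fixed; nothing is to be hung here. The two pins are at least 220 mm apart.

How it is judged:
At the end, for the whole second after the job is handed in: The red plate hangs at rest (slower than 30 mm/s) on the empty tray's pin, between post and disc, its bottom edge 81 to 101 mm below the pin's axis and centred under it to 20 mm (so the pin is in the roof notch), upright to 15 degrees; the green plate is within 40 mm of where it stood (z of red_plate in the frame of empty_tray_pin between -0.101 and -0.081 m and y of red_plate in the frame of empty_tray_pin between -0.02 and 0.02 m and x of red_plate in the frame of empty_tray_pin between -0.022 and 0.022 m and angle between red_plate's own z axis and vertical below 0.26 rad and linear speed of red_plate below 0.03 m/s and distance of green_plate from where it was at the start of the episode below 0.04 m); the robot touches nothing.
It fails at once if the green plate is moved by more than 40 mm (distance of green_plate from where it was at the start of the episode above 0.04 m).
It also fails if it takes over 43 s, if anything falls off the work surface, if the arm or the gripper's body presses on something with over 40 N, if the wrist force passes 120 N, or if a joint passes its speed limit or range.

## Working session

There is one attempt and no reset: what is moved stays moved. The work goes in short steps, Python scripts to look and compute and a tool call to move; the robot and the scene stay as the last step left them, time stands still between calls to the robot, and variables do not carry over. Pictures are saved under pics/ and viewed, at most 10 in all, crops included, and the job is handed in when it is done.

```bash
ls; mkdir -p pics
```

Run:
```python
from workcell import bot, optics, order
import cv2,numpy as np
o=bot.get_obs();print(o['clock'],o['eef_pos'],o['tool_rot'],bot.pinch_z,o['grip_width'])
for n in ['scene','top']:
    im=optics.camera(n);np.save(f'pics/{n}.npy',im);cv2.imwrite(f'pics/{n}.png',cv2.cvtColor(im,cv2.COLOR_RGB2BGR))
    c=optics.calibration(n);np.savez(f'pics/{n}_cal.npz',**c);print(n,-np.array(c['R']).T@c['t'])
```

```text
pics
workcell.py
0.0 [ 0.16454825 -0.47148402  0.2304035 ] [ 9.85938975e-01  1.67102451e-01 -1.70126665e-04 -1.03855007e-03] 0.0187 0.08523158657862351
scene [1.36017203 0.04124115 1.09378772]
top [0.4735749  0.02118199 0.97991006]
```

View pics/scene.png

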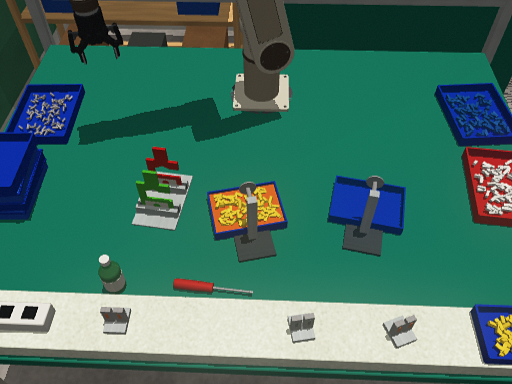

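View pics/top.png

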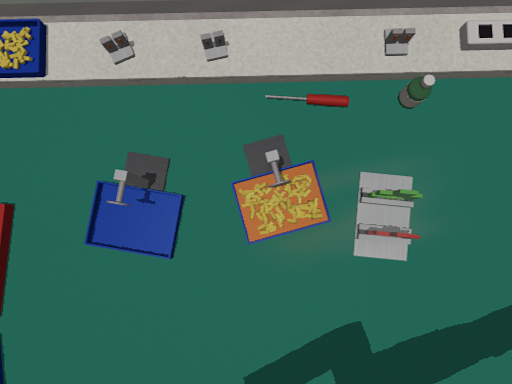

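The scene view shows the red plate (160,160) at the robot's side of the rack and the green one behind it. The empty tray is on the right (pin near (376,185)). In the top view, red is at (395,233) and the empty pin near (119,190). I'll enlarge these.

Run:
```python
import cv2,numpy as np
s=cv2.imread('pics/scene.png');t=cv2.imread('pics/top.png')
f=lambda im,x,y,w,h:cv2.resize(im[y:y+h,x:x+w],(400,300),interpolation=cv2.INTER_CUBIC)
a=np.vstack([np.hstack([f(s,120,140,100,75),f(s,330,165,80,60)]),np.hstack([f(t,340,170,100,75),f(t,90,150,80,60)])])
cv2.imwrite('pics/c1.png',a)
```

```text
(no output)
```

View pics/c1.png

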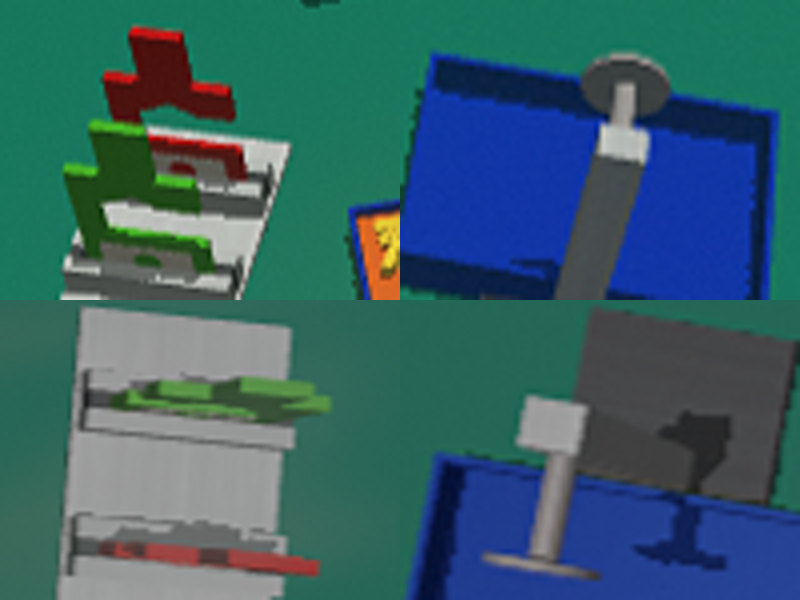

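Create h.py:
```python
import numpy as np,cv2
from scipy.spatial.transform import Rotation as Ro
def ray(c,p):
    R=np.array(c['R']);K=np.array(c['mtx']);d=R.T@np.linalg.solve(K,[p[0],p[1],1.]);return -R.T@np.array(c['t']).ravel(),d/np.linalg.norm(d)
def plane(c,p,z):
    o,d=ray(c,p);return o+d*(z-o[2])/d[2]
def tri(c1,p1,c2,p2):
    o,d=ray(c1,p1);q,e=ray(c2,p2);s=np.linalg.lstsq(np.c_[d,-e],q-o,rcond=None)[0]
    a,b=o+d*s[0],q+e*s[1];return (a+b)/2,np.linalg.norm(a-b)
def proj(c,X):
    x=np.array(c['mtx'])@(np.array(c['R'])@X+np.array(c['t']).ravel());return x[:2]/x[2]
```

Run:
```python
from h import *
np.set_printoptions(precision=4,suppress=True)
S=np.load('pics/scene_cal.npz');T=np.load('pics/top_cal.npz')
print(T['mtx'][0,0],S['mtx'][0,0])
print('post',tri(S,(374.4,193.4),T,(120.6,174.8)),'z.165',plane(T,(120.6,174.8),.165),plane(S,(374.4,193.4),.165))
print('disc',tri(S,(375.2,181.6),T,(118.6,203.2)),plane(T,(118.6,203.2),.168),plane(S,(375.2,181.6),.145))
for p in [(131,28),(184,37)]: print('tab',plane(S,(120+p[0]/4,140+p[1]/4),.169))
from workcell import bot, optics, order
c=optics.calibration('wrist');q=bot.get_obs();Rt=Ro.from_quat(q['tool_rot']).as_matrix()
print('cam in tool',Rt.T@(-np.array(c['R']).T@np.array(c['t']).ravel()-q['eef_pos']),'\n',Rt.T@np.array(c['R']).T,c['mtx'])
print('tool R',Rt)
```

```text
410.99299389589453 483.1516736063528
post (array([0.584 , 0.3008, 0.1641]), np.float64(0.0015323376296433567)) z.165 [0.5838 0.2997 0.165 ] [0.5845 0.3013 0.165 ]
disc (array([0.5285, 0.312 , 0.1451]), np.float64(0.002934832795755233)) [0.527  0.3025 0.168 ] [0.5279 0.3136 0.145 ]
tab [ 0.4485 -0.2777  0.169 ]
tab [ 0.4555 -0.2405  0.169 ]
cam in tool [ 0.0729 -0.0008 -0.1414] 
 [[ 0.0004 -0.9583 -0.2857]
 [ 1.      0.0005 -0.0003]
 [ 0.0004 -0.2857  0.9583]] [[269.3607   0.     257.2815]
 [  0.     269.3607 189.3973]
 [  0.       0.       1.    ]]
tool R [[ 0.9442  0.3295 -0.0006]
 [ 0.3295 -0.9442  0.0018]
 [-0.     -0.0019 -1.    ]]
```

The manual's scale: shifts go in units of 20 mm and turns go in units of 0.1 rad. Converting my numbers, 0.341 m is 17.05, -0.07 m is -3.5, -1.047 rad is -10.47.

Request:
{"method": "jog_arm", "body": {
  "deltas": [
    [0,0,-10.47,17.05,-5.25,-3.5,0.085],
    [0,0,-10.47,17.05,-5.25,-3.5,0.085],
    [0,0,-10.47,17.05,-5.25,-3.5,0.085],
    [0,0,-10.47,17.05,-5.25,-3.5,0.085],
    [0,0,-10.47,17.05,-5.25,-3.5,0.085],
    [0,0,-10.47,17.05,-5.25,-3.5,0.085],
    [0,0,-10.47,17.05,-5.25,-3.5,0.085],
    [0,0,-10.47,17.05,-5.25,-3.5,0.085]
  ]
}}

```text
refused: deltas: the value is not of type 'object' (schema: type "object"). Nothing was moved.
```

Nothing moved. I misread the format; it is an object with one list for each field. Resending.

Request:
{"method": "jog_arm", "body": {
  "deltas": {"ax":[0,0,0,0,0,0,0,0],"ay":[0,0,0,0,0,0,0,0],"az":[-10.47,-10.47,-10.47,-10.47,-10.47,-10.47,-10.47,-10.47],"dx":[17.05,17.05,17.05,17.05,17.05,17.05,17.05,17.05],"dy":[-5.25,-5.25,-5.25,-5.25,-5.25,-5.25,-5.25,-5.25],"dz":[-3.5,-3.5,-3.5,-3.5,-3.5,-3.5,-3.5,-3.5],"aperture":[0.085,0.085,0.085,0.085,0.085,0.085,0.085,0.085]}
}}

```text
clock: 1.1
eef_pos: [0.4517, -0.2604, 0.3006]
tool_rot: [0.77, 0.638, -0.001, -0.001]
ft_force: [-0.8, 0.4, 0.3]
grip_width: 0.0849
grasp_force: 0.0
```

Create snap.py:
```python
import sys,cv2,numpy as np
from workcell import bot, optics, order
n=sys.argv[1];c=optics.calibration('wrist');im=optics.camera('wrist');np.savez(f'pics/{n}_cal.npz',**c)
cv2.imwrite(f'pics/{n}.png',im[:,:,::-1]);o=bot.get_obs();print(o['clock'],o['eef_pos'],o['tool_rot'],o['grip_width'])
```

```bash
python3 snap.py w1
```

```text
1.15 [ 0.45125293 -0.26083389  0.30065361] [ 7.70712736e-01  6.37182222e-01 -4.55286268e-04 -6.98701540e-04] 0.08527457688796933
```

View pics/w1.png

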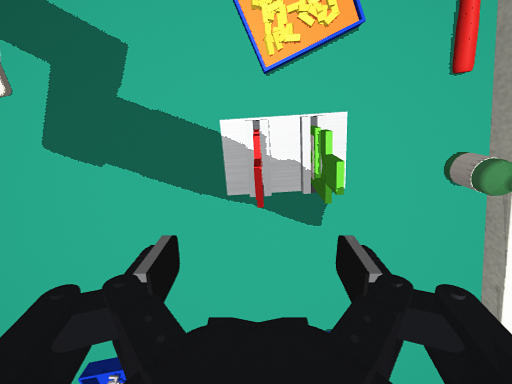

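The wrist view shows red plate's tab end-on near (260,180), groove lines nearly vertical at (304,117)-(305,192), so yaw is near right. Second view for height.

Request:
{"method": "jog_arm", "body": {
  "deltas": {"ax":[0,0,0],"ay":[0,0,0],"az":[0,0,0],"dx":[-3,-4.5,-4.5],"dy":[0,0,0],"dz":[0,0,0],"aperture":[0.085,0.085,0.085]}
}}

```text
clock: 1.52
eef_pos: [0.4331, -0.3517, 0.3005]
tool_rot: [0.772, 0.635, -0.0, -0.001]
ft_force: [-0.6, 0.7, -0.6]
grip_width: 0.0852
grasp_force: 0.0
```

```bash
python3 snap.py w2
```

Run:
```python
import cv2,numpy as np
out=[]
for n in ['w1','w2']:
    im=cv2.imread(f'pics/{n}.png');b,g,r=[im[:,:,i].astype(int) for i in range(3)]
    m=((r>90)&(r>2.0*g)&(r>2*b)).astype('uint8');m[:,350:]=0;m[300:]=0
    ct=max(cv2.findContours(m,0,2)[0],key=cv2.contourArea);x,y,w,h=cv2.boundingRect(ct);print(n,x,y,w,h)
    for yy in range(y,y+h,6):
        xs=np.where(m[yy,x:x+w])[0]+x;print(yy,xs.min(),xs.max(),r[yy,xs].tolist())
    cy=y+h//2;out.append(cv2.resize(im[max(cy-75,0):max(cy-75,0)+150,210:310],(400,600),interpolation=cv2.INTER_CUBIC))
    print('crop y0',max(cy-75,0))
cv2.imwrite('pics/c2.png',np.hstack(out))
```

```text
1.575 [ 0.43353898 -0.35039849  0.30072235] [ 7.71819525e-01  6.35841216e-01 -7.13589387e-06 -7.54801597e-04] 0.08534161403898424
w1 253 129 11 79
129 254 258 [128, 166, 166, 153, 103]
135 253 258 [156, 125, 131, 143, 143, 141]
141 253 259 [251, 251, 251, 251, 251, 253, 253]
147 254 259 [251, 251, 251, 251, 252, 252]
153 254 260 [255, 252, 251, 251, 251, 252, 242]
159 255 260 [103, 105, 105, 106, 105, 122]
165 254 260 [106, 96, 97, 101, 118, 117, 125]
171 254 261 [164, 167, 166, 167, 167, 166, 162, 154]
177 254 261 [161, 166, 166, 166, 167, 166, 166, 169]
183 255 261 [165, 165, 165, 166, 165, 165, 161]
189 255 262 [162, 164, 164, 165, 164, 164, 166, 151]
195 256 262 [165, 164, 164, 164, 163, 166, 158]
201 257 263 [106, 169, 163, 162, 163, 159, 110]
207 258 261 [127, 119, 113]
crop y0 93
w2 253 48 12 86
48 257 259 [216, 253, 246]
54 253 259 [249, 254, 253, 253, 253, 253, 253]
60 253 259 [232, 255, 254, 253, 253, 253, 253]
66 254 260 [255, 254, 253, 253, 253, 254, 255]
72 254 262 [254, 253, 253, 253, 253, 253, 254, 255, 247]
78 254 262 [236, 254, 253, 253, 253, 253, 253, 255, 255]
84 255 262 [254, 253, 253, 253, 253, 253, 254, 255]
90 255 263 [248, 254, 253, 253, 253, 253, 253, 255, 247]
96 256 263 [254, 253, 253, 253, 253, 253, 255, 255]
102 256 263 [248, 254, 253, 253, 253, 253, 254, 255]
108 257 264 [254, 253, 254, 255, 255, 255, 255, 247]
114 257 263 [254, 253, 253, 254, 255, 255, 255]
120 258 263 [254, 253, 253, 253, 253, 254]
126 258 264 [254, 253, 253, 253, 253, 254, 255]
132 258 264 [230, 255, 255, 255, 255, 255, 255]
crop y0 16
```

View pics/c2.png

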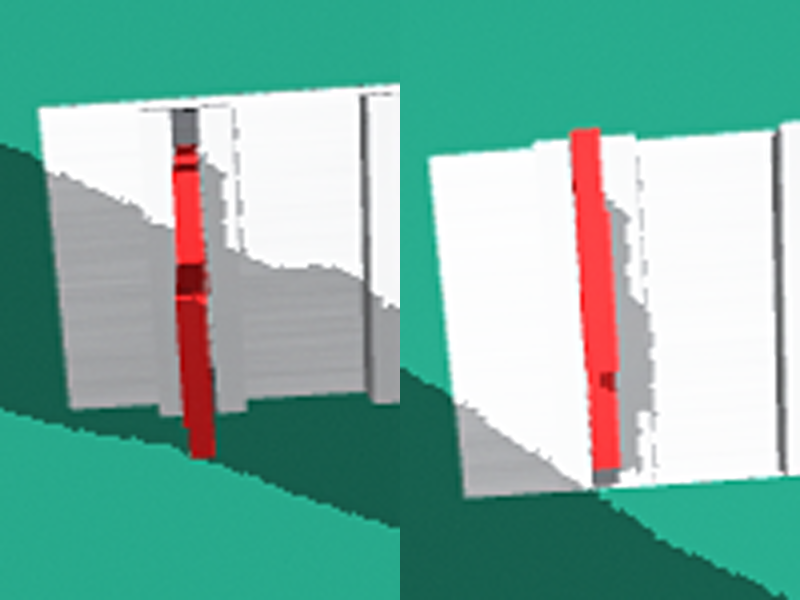

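The crops show the top edges of the red plate end-on. In w1 (left) the tab's top runs from about crop (192,295) to (203,455), and in w2 the full plate spans rows 48–133. Now casting rays.

Run:
```python
from h import *
np.set_printoptions(precision=4,suppress=True)
A=np.load('pics/w1_cal.npz');B=np.load('pics/w2_cal.npz');S=np.load('pics/scene_cal.npz')
for c in(A,B):print('cam',ray(c,(256,190))[0])
a=lambda u,v:(210+u/4,93+v/4); b=lambda u,v:(210+(u-400)/4,16+v/4)
for n,z,p in [('near end lip',.169-.11,a(186,150)),('shoulder +y end',.121,a(186,168)),('shoulder/tab',.121,a(190,264)),('tab +y',.169,a(192,297)),('tab bottom',.169,a(203,458))]: print(n,plane(A,p,z))
for n,p in [('top',b(585,130)),('+tabfoot?',b(607,372)),('tab? ',b(607,388)),('end',b(607,468))]: print(n,plane(B,p,.121),plane(B,p,.169))
for p in [(131,28),(184,37),(235,87)]:
    q=(120+p[0]/4,140+p[1]/4);print('scene',plane(S,q,.169),plane(S,q,.121))
# tab +y top corner triangulated
print(tri(A,a(192,297),S,(120+184/4,140+37/4)))
```

```text
cam [ 0.4652 -0.188   0.442 ]
cam [ 0.447  -0.2794  0.4419]
near end lip [ 0.4585 -0.2159  0.059 ]
shoulder +y end [ 0.4586 -0.2164  0.121 ]
shoulder/tab [ 0.4545 -0.2446  0.121 ]
tab +y [ 0.455  -0.2447  0.169 ]
tab bottom [ 0.4497 -0.2887  0.169 ]
top [ 0.4578 -0.2179  0.121 ] [ 0.4562 -0.2271  0.169 ]
+tabfoot? [ 0.4519 -0.2802  0.121 ] [ 0.4512 -0.2801  0.169 ]
tab?  [ 0.4511 -0.2846  0.121 ] [ 0.4505 -0.2838  0.169 ]
end [ 0.4468 -0.3067  0.121 ] [ 0.4469 -0.3026  0.169 ]
scene [ 0.4485 -0.2777  0.169 ] [ 0.4011 -0.2943  0.121 ]
scene [ 0.4555 -0.2405  0.169 ] [ 0.4086 -0.2552  0.121 ]
scene [ 0.5    -0.1996  0.169 ] [ 0.4554 -0.2121  0.121 ]
(array([ 0.4548, -0.2428,  0.1684]), np.float64(0.003967865838911143))
```

Plate: centre (0.4526, -0.262), yaw ~7.2°, top at z≈0.168 (measured, agrees). Slot opens to world +y. Going to grasp.

Request:
{"method": "jog_arm", "body": {
  "deltas": {"ax":[0,0,0,0,0,0],"ay":[0,0,0,0,0,0],"az":[-0.62,-0.62,-0.62,-0.62,-0.62,-0.62],"dx":[3,4.52,4.52,4.52,4.52,4.52],"dy":[0.05,0.11,0.11,0.11,0.11,0.11],"dz":[1,3,5,7,8.55,8.55],"aperture":[0.085,0.085,0.085,0.085,0.085,0.085]}
}}

```text
clock: 2.33
eef_pos: [0.4519, -0.2588, 0.1281]
tool_rot: [0.75, 0.661, -0.001, -0.003]
ft_force: [0.3, 0.5, -0.9]
grip_width: 0.0849
grasp_force: 0.0
```

Request:
{"method": "jog_arm", "body": {
  "deltas": {"ax":[0,0,0,0,0,0,0,0],"ay":[0,0,0,0,0,0,0,0],"az":[0,0,0,0,0,0,0,0],"dx":[0,0,0,0,0,0,0,0],"dy":[0,0,0,0,0,0,0,0],"dz":[0,0,0,0,0,0,0,0],"aperture":[0,0,0,0,0,0,0,0]}
}}

```text
clock: 3.32
eef_pos: [0.4543, -0.2608, 0.1309]
tool_rot: [0.75, 0.661, -0.0, 0.0]
ft_force: [-1.7, 0.6, 5.4]
grip_width: 0.0075
grasp_force: 59.5
```

Gripped at 7.5 mm. Lift clear of the rack.

To row units: -0.05 m is -2.5, -0.19 m is -9.5.

Request:
{"method": "jog_arm", "body": {
  "deltas": {"ax":[0,0,0,0,0,0,0],"ay":[0,0,0,0,0,0,0],"az":[0,0,0,0,0,0,0],"dx":[0,0,0,0,0,0,0],"dy":[0,0,0,0,0,0,0],"dz":[-1,-2.5,-4.5,-6.5,-8.5,-9.5,-9.5],"aperture":[0,0,0,0,0,0,0]}
}}

```text
clock: 4.2
eef_pos: [0.4552, -0.261, 0.3214]
tool_rot: [0.75, 0.661, 0.001, 0.001]
ft_force: [-0.2, 0.4, -1.2]
grip_width: 0.0073
grasp_force: 58.6
```

Request:
{"method": "jog_arm", "body": {
  "deltas": {"ax":[0,0,0,0,0,0,0,0,0,0],"ay":[0,0,0,0,0,0,0,0,0,0],"az":[0,0,0,0,0,0,0,0,0,0],"dx":[1.5,4,6.5,9,11.5,14,16.5,19,21.5,23.33],"dy":[0,0.15,0.25,0.35,0.45,0.55,0.65,0.7,0.8,0.85],"dz":[0,0,0,0,0,0,0,0,0,0],"aperture":[0,0,0,0,0,0,0,0,0,0]}
}}

```text
clock: 5.45
eef_pos: [0.5293, 0.2022, 0.3177]
tool_rot: [0.75, 0.662, -0.002, -0.001]
ft_force: [0.1, -0.4, -1.1]
grip_width: 0.0075
grasp_force: 58.6
```

Request:
{"method": "jog_arm", "body": {
  "deltas": {"ax":[0,0],"ay":[0,0],"az":[0,0],"dx":[0,0],"dy":[0,0],"dz":[0,0],"aperture":[0,0]}
}}

```text
clock: 5.7
eef_pos: [0.5293, 0.1998, 0.3186]
tool_rot: [0.75, 0.661, -0.002, -0.0]
ft_force: [0.7, -0.2, -0.8]
grip_width: 0.0076
grasp_force: 58.6
```

```bash
python3 snap.py w3
```

```text
5.75 [0.52940282 0.19936259 0.31913314] [ 7.50437848e-01  6.60939937e-01 -1.16366704e-03 -2.85263047e-04] 0.007192745161227349
```

View pics/w3.png

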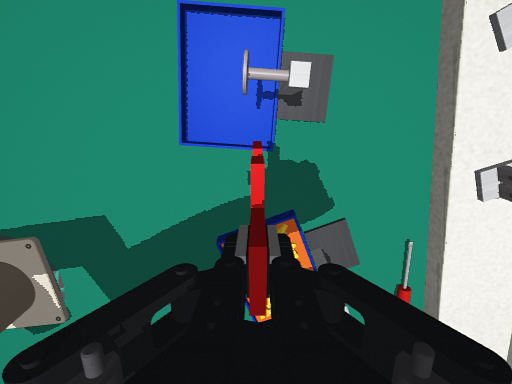

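w3 shows the held plate in the fingers and the empty tray's pin from disc (246,72) to post top (300,74). Second view for triangulation.

Request:
{"method": "jog_arm", "body": {
  "deltas": {"ax":[0,0,0,0],"ay":[0,0,0,0],"az":[0,0,0,0],"dx":[2,3.5,3.5,3.5],"dy":[0,0,0,0],"dz":[0,0,0,0],"aperture":[0,0,0,0]}
}}

```text
clock: 6.25
eef_pos: [0.5387, 0.2682, 0.3202]
tool_rot: [0.751, 0.661, -0.0, 0.0]
ft_force: [0.0, -0.2, -1.1]
grip_width: 0.0072
grasp_force: 58.6
```

```bash
python3 snap.py w4
```

Run:
```python
import cv2,numpy as np
a=cv2.imread('pics/w3.png');b=cv2.imread('pics/w4.png')
f=lambda im,x,y:cv2.resize(im[y:y+100,x:x+100],(400,400),interpolation=cv2.INTER_CUBIC)
h=cv2.resize(b[120:320,106:],(800,394))[:200]
cv2.imwrite('pics/c3.png',np.hstack([f(a,225,25),f(b,225,85)]))
```

```text
6.3 [0.53870459 0.26814696 0.32042821] [ 7.50784085e-01  6.60547645e-01 -2.01110920e-04  1.62570011e-04] 0.007404554734778431
```

View pics/c3.png

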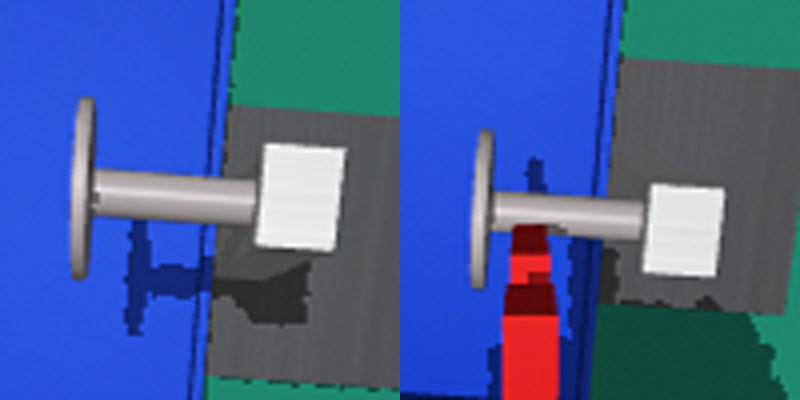

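Run:
```python
from h import *
np.set_printoptions(precision=4,suppress=True)
A=np.load('pics/w3_cal.npz');B=np.load('pics/w4_cal.npz');S=np.load('pics/scene_cal.npz');T=np.load('pics/top_cal.npz')
a=lambda u,v:(225+u/4,25+v/4); b=lambda u,v:(225+(u-400)/4,85+v/4)
P={}
for n,p,q,z in [('disc',a(93,191),b(494,212),.145),('postend',a(255,200),b(642,220),.145),('posttop',a(300,197),b(684,230),.165)]:
    print(n,tri(A,p,B,q),plane(A,p,z),plane(B,q,z)); P[n]=(plane(A,p,z)+plane(B,q,z))/2
for n,p,q in [('c1',a(265,144),b(651,185)),('c2',a(346,149),b(724,188)),('c3',a(335,250),b(717,276)),('c4',a(256,243),b(643,273))]: print(n,tri(A,p,B,q)[0],plane(A,p,.165),plane(B,q,.165))
d=P['postend']-P['disc'];print('len',np.linalg.norm(d),'yaw deg',np.degrees(np.arctan2(d[1],d[0])),'mid',(P['postend']+P['disc'])/2)
```

```text
disc (array([0.5333, 0.3108, 0.1472]), np.float64(0.0007889842338083814)) [0.5329 0.3111 0.145 ] [0.5336 0.3105 0.145 ]
postend (array([0.5757, 0.3031, 0.1476]), np.float64(1.1572686510798255e-05)) [0.5761 0.3034 0.145 ] [0.576  0.3028 0.145 ]
posttop (array([0.5854, 0.3009, 0.1633]), np.float64(0.000203288689570625)) [0.585  0.3007 0.165 ] [0.5853 0.3011 0.165 ]
c1 [0.5775 0.3142 0.1641] [0.5773 0.3141 0.165 ] [0.5775 0.3143 0.165 ]
c2 [0.5976 0.3107 0.1627] [0.5973 0.3104 0.165 ] [0.597 0.311 0.165]
c3 [0.5934 0.2871 0.1635] [0.5929 0.2871 0.165 ] [0.5933 0.2874 0.165 ]
c4 [0.5728 0.2911 0.167 ] [0.573  0.2913 0.165 ] [0.5731 0.2908 0.165 ]
len 0.04346670387384586 yaw deg -10.237664798364147 mid [0.5546 0.307  0.145 ]
```

Pin midpoint (0.5546, 0.307, ~0.146), yaw −10.2°. Align, retreat to 80 mm before it, lower to slot height.

Request:
{"method": "jog_arm", "body": {
  "deltas": {"ax":[0,0,0,0,0,0,0],"ay":[0,0,0,0,0,0,0],"az":[0.52,0.52,0.52,0.52,0.52,0.52,0.52],"dx":[-1.9,-1.9,-1.9,-1.9,-1.9,-1.9,-1.9],"dy":[0.35,0.35,0.35,0.35,0.35,0.35,0.35],"dz":[0,1.5,3.5,5,5.95,5.95,5.95],"aperture":[0,0,0,0,0,0,0]}
}}

```text
clock: 7.18
eef_pos: [0.5414, 0.2305, 0.2026]
tool_rot: [0.768, 0.641, 0.001, 0.0]
ft_force: [0.2, -1.0, -1.4]
grip_width: 0.0075
grasp_force: 58.6
```

```bash
python3 snap.py w5
```

Run:
```python
from workcell import bot, optics, order
import cv2,numpy as np
s=optics.camera('scene')[:,:,::-1];cv2.imwrite('pics/s2.png',s)
w=cv2.imread('pics/w5.png')
cv2.imwrite('pics/c4.png',np.hstack([cv2.resize(s[135:235,320:420],(400,400),interpolation=cv2.INTER_CUBIC),cv2.resize(w[50:250,150:350],(400,400),interpolation=cv2.INTER_CUBIC)]))
```

```text
7.225 [0.54165798 0.23082111 0.20295509] [7.67408985e-01 6.41156445e-01 1.29553814e-03 4.29015499e-04] 0.0072101576363753925
```

View pics/c4.png

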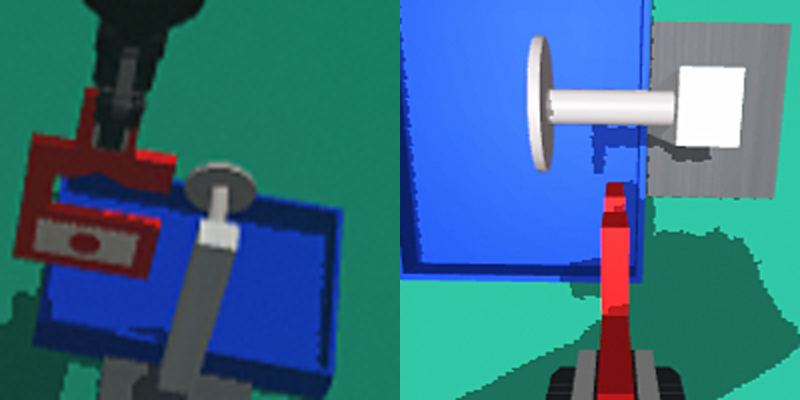

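The plate is centred between disc and post and its slot is at pin height. Slide in.

To row units: 0.0785 m is 3.925, 0.06 m is 3.

Request:
{"method": "jog_arm", "body": {
  "deltas": {"ax":[0,0,0,0,0,0],"ay":[0,0,0,0,0,0],"az":[0,0,0,0,0,0],"dx":[1,2,3,3.925,3.925,3.925],"dy":[0,0,-0.05,-0.05,-0.05,-0.05],"dz":[0,0,0,0,0,0],"aperture":[0,0,0,0,0,0]}
}}

```text
clock: 8.02
eef_pos: [0.5536, 0.3087, 0.2013]
tool_rot: [0.767, 0.642, -0.0, 0.0]
ft_force: [0.4, 0.0, -1.3]
grip_width: 0.0074
grasp_force: 58.7
```

Request:
{"method": "jog_arm", "body": {
  "deltas": {"ax":[0,0,0,0,0,0],"ay":[0,0,0,0,0,0],"az":[0,0,0,0,0,0],"dx":[0,0,0,0,0,0],"dy":[0,0,0,0,0,0],"dz":[0.3,0.6,0.9,1,1,1],"aperture":[0,0,0,0,0,0]}
}}

```text
clock: 8.78
eef_pos: [0.5539, 0.3085, 0.1816]
tool_rot: [0.767, 0.641, 0.0, 0.0]
ft_force: [-0.1, 0.2, -1.2]
grip_width: 0.0074
grasp_force: 58.7
```

To row units: 0.0015 m is 0.075.

Request:
{"method": "jog_arm", "body": {
  "deltas": {"ax":[0,0,0],"ay":[0,0,0],"az":[0,0,0],"dx":[0,0,0],"dy":[0,0,0],"dz":[0.075,0.075,0.075],"aperture":[0,0,0]}
}}

```text
clock: 9.15
eef_pos: [0.5537, 0.3085, 0.1798]
tool_rot: [0.767, 0.641, 0.0, -0.0]
ft_force: [0.2, 0.8, -1.4]
grip_width: 0.0074
grasp_force: 58.7
```

Request:
{"method": "jog_arm", "body": {
  "deltas": {"ax":[0,0,0],"ay":[0,0,0],"az":[0,0,0],"dx":[0,0,0],"dy":[0,0,0],"dz":[0.05,0.05,0.05],"aperture":[0,0,0]}
}}

```text
clock: 9.52
eef_pos: [0.5539, 0.3086, 0.1794]
tool_rot: [0.767, 0.641, 0.0, 0.0]
ft_force: [-1.3, -0.7, 3.6]
grip_width: 0.0073
grasp_force: 59.3
```

```bash
python3 - <<'E'
from workcell import bot, optics, order
import cv2,numpy as np
s=optics.camera('scene')[:,:,::-1]
cv2.imwrite('pics/c5.png',cv2.resize(s[125:225,320:440],(720,600),interpolation=cv2.INTER_CUBIC))
E
```

```text
(no output)
```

View pics/c5.png

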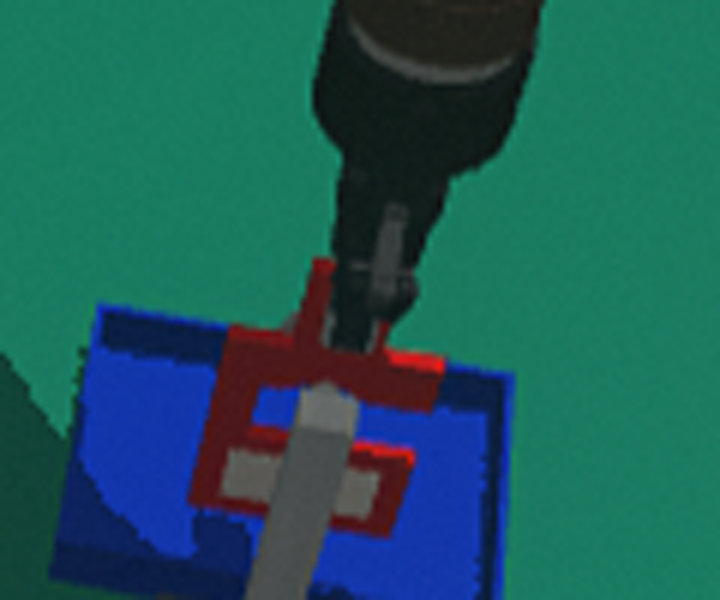

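The pin sits in the notch, with light contact (~5 N) at the predicted height. Release, settle, then withdraw.

Request:
{"method": "jog_arm", "body": {
  "deltas": {"ax":[0,0,0,0,0,0,0,0],"ay":[0,0,0,0,0,0,0,0],"az":[0,0,0,0,0,0,0,0],"dx":[0,0,0,0,0,0,0,0],"dy":[0,0,0,0,0,0,0,0],"dz":[0,0,0,0,0,0,0,0],"aperture":[0.012,0.02,0.03,0.045,0.06,0.06,0.06,0.06]}
}}

```text
clock: 10.58
eef_pos: [0.5538, 0.3085, 0.1788]
tool_rot: [0.767, 0.641, 0.0, 0.0]
ft_force: [-0.9, 0.2, -1.6]
grip_width: 0.0595
grasp_force: 0.0
```

Request:
{"method": "jog_arm", "body": {
  "deltas": {"ax":[0,0,0,0,0,0,0,0,0,0],"ay":[0,0,0,0,0,0,0,0,0,0],"az":[0,0,0,0,0,0,0,0,0,0],"dx":[0,0,0,0,-2.5,-5,-7.5,-7.5,-7.5,-7.5],"dy":[0,0,0,0,0,0,0,0,0,0],"dz":[-0.5,-1.5,-3,-5,-7,-7,-7,-7,-7,-7],"aperture":[0.06,0.06,0.06,0.06,0.06,0.06,0.06,0.06,0.06,0.06]}
}}

```text
clock: 11.82
eef_pos: [0.5274, 0.1619, 0.3188]
tool_rot: [0.767, 0.642, 0.0, -0.0]
ft_force: [-0.6, 0.1, 0.1]
grip_width: 0.06
grasp_force: 0.0
```

```bash
python3 snap.py w6
```

Run:
```python
from workcell import bot, optics, order
import cv2,numpy as np
s=optics.camera('scene')[:,:,::-1];w=cv2.imread('pics/w6.png')
cv2.imwrite('pics/c6.png',np.hstack([cv2.resize(s[125:275,120:420],(800,400))[:,:] ])[:, :])
cv2.imwrite('pics/c6.png',np.vstack([cv2.resize(s[130:230,120:420],(800,267)),np.hstack([cv2.resize(s[135:235,320:440],(400,333)),cv2.resize(w[0:200,150:390],(400,333))])]))
```

```text
11.875 [0.52734873 0.16196806 0.31862024] [ 7.66628855e-01  6.42090484e-01 -4.27643832e-05 -8.47753298e-05] 0.0599134456665492
```

View pics/c6.png

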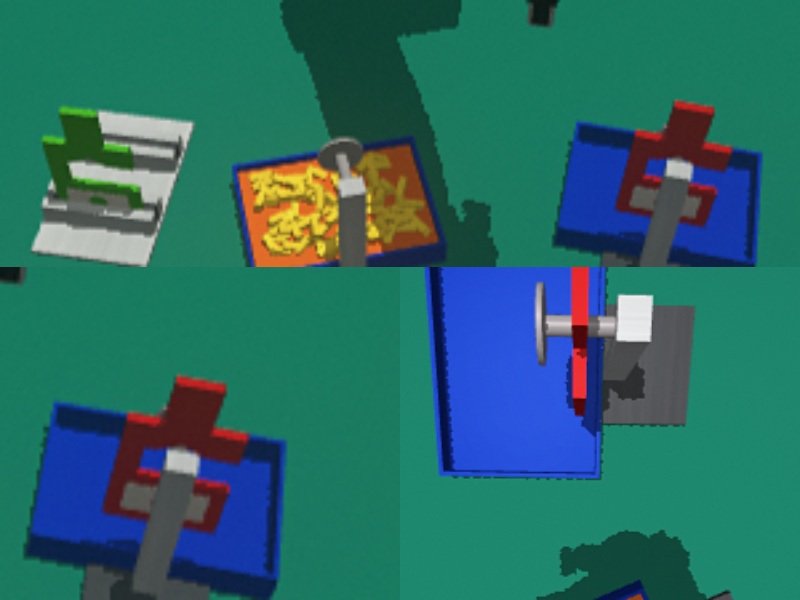

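The plate hangs upright between disc and post; the green plate still stands in the rack. I'll let it settle, check it is still, and hand in.

Request:
{"method": "jog_arm", "body": {
  "deltas": {"ax":[0,0,0,0,0,0,0,0],"ay":[0,0,0,0,0,0,0,0],"az":[0,0,0,0,0,0,0,0],"dx":[0,0,0,0,0,0,0,0],"dy":[0,0,0,0,0,0,0,0],"dz":[0,0,0,0,0,0,0,0],"aperture":[0.06,0.06,0.06,0.06,0.06,0.06,0.06,0.06]},
  "quiet": true
}}

```text
ok
```

Run:
```python
from workcell import bot, optics, order
import numpy as np
def c():
    s=optics.camera('scene').astype(int)[130:230,330:420];m=(s[...,0]>2*s[...,1])&(s[...,0]>2*s[...,2])&(s[...,0]>60);return np.argwhere(m).mean(0).round(2),m.sum()
r=[c() for _ in range(6)];print(r)
sp=max(np.abs(a[0]-r[0][0]).max() for a in r)
if sp<0.3: print(order.job_done())
```

```text
[(array([57.83, 43.09]), np.int64(748)), (array([57.8 , 43.07]), np.int64(745)), (array([57.8 , 43.09]), np.int64(747)), (array([57.81, 43.1 ]), np.int64(746)), (array([57.82, 43.06]), np.int64(746)), (array([57.81, 43.1 ]), np.int64(746))]
the job is handed in; nothing more can be done
None
```

The red plate hangs upright and still in its notch on the empty tray's pin, the green plate is still standing in the rack, and I handed the job in at about 13 s (no verdict was shown).

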